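# Load the test-block jig and swing its hold-down strap home

## Task

Load the clamping jig: stack the white blocks squarely on its seat, lengthwise between the two bolts, until the top of the stack is level with the red mark on the gauge post, and leave the spare block flat on the worktop. Then lift the steel strap by its blue grip, swing it round its loose bolt over the stack and let its slot drop over the other bolt, so that the strap lies flat on the blocks. Do not disturb the beaker, the timer or the brass weight.

Things in the scene. Friction and masses are not known exactly. Their poses are not given: they have to be found in the camera images.
- jig: grey clamping jig fixed to the worktop; base plate 100 (x) x 220 (y) x 10 mm, origin under its centre at worktop height. y runs along the line of the two bolts, z up. Jig coordinates below are in this frame, mm. A rubber-topped rest (bar 20 x 90, top at z = 68, centre at x = -115, y = 98) carries the free end of the parked strap. Else only the seat, bolts and gauge post listed below stand on it
- seat (a point): centre of the top of the jig's raised aluminium seat (40 in x, 70 in y; top at z = 20), at x = 0, y = 0. A block lies on it with its 80 mm length along jig y and overhangs it by 5 mm all round, so fingers pass down beside it
- mark (a point): red line on the white gauge post (5 x 14 mm, post top at z = 81), at jig x = 36, y = -50, z = 68: 48 mm above the seat
- pivot_bolt (a point): axis of the loose bolt that the strap hangs on, at jig x = 0, y = 75, at the top of its fixed collar (25 mm across, z = 68), on which the strap rests. Shank 10 mm across, head 24 mm across with underside at z = 110 and top at z = 118: the strap can be lifted up to 34 mm but does not come off
- slot_bolt (a point): axis of the second bolt, at jig x = 0, y = -75, this point at z = 68. Shank 10 mm across, tapered to 6 mm at its top from z = 76 to z = 84; it has no collar: the blocks carry this end of the strap, whose underside must pass above z = 84 to clear the bolt
- strap: loose steel strap, 300 g, 192 x 32 x 8 mm, x along it from hole to slot. Origin: underside, centre of its 16 mm round hole; ends at x = -20 and 172; balances near x = 78. Starts level on collar and rest, pointing about to jig -x. A swing of 85 to 115 degrees, counter-clockwise from above, brings it over the stack; home, its x axis points along jig -y
- strap_slot (a point): centre of the strap's slot on its underside, at strap x = 150; slot 26 mm along the strap and 16 mm wide, right through
- strap_grip (a point): on the blue grip, an upright rib 60 mm long along the strap (centre at strap x = 80), 14 mm thick, rising from the strap's top (8 mm above its underside) to 48 mm above it, on a foot 22 mm wide and 70 mm long whose top is 12 mm above it; this point lies 34 mm above the underside. Axes as the strap's; pinch it across its 14 mm (along y)
- block_a: loose white ceramic block, 50 x 80 x 24 mm (its x, y, z), 200 g, one of three alike; origin at the centre of its underside, y along its 80 mm length. Starts flat on the worktop
- block_b: loose white ceramic block, 50 x 80 x 24 mm (its x, y, z), 200 g, one of three alike; origin at the centre of its underside, y along its 80 mm length. Starts flat on the worktop
- block_c: loose white ceramic block, 50 x 80 x 24 mm (its x, y, z), 200 g, one of three alike; origin at the centre of its underside, y along its 80 mm length. Starts flat on the worktop
- block_a_top (a point): centre of the top face of block_a, 24 mm above its origin
- block_b_top (a point): centre of the top face of block_b, 24 mm above its origin
- block_c_top (a point): centre of the top face of block_c, 24 mm above its origin
- beaker: small clear glass beaker, 73 mm across, 98 mm tall, origin at the centre of its underside; bystander
- timer: white timer with coloured buttons lying flat, 62 x 62 x 18 mm, origin under its centre; bystander
- weight: brass laboratory weight with a knob, 29 mm across, 50 mm high, origin under its centre; bystander. Beside it the right end of the worktop (y below -0.5 m, x above 0.58 m) is filled by a tall clear plastic crate, fixed: keep the arm clear of it
There are look-alikes about, which are no part of the job. What is shaped like the block_c but black, brown or purple is not meant.

How it is judged:
On the way, in this order (a step that is already met when the one before it is completed fails the run):
1. one block lies flat and square on the seat (((horizontal distance between block_a and seat below 0.012 m and angle between the y axis of block_a and the y axis of jig, either way round below 0.2 rad and angle between block_a's own z axis and vertical below 0.05 rad and linear speed of block_a below 0.02 m/s and z of block_a in the frame of seat between -0.004 and 0.004 m and contact force between the fingers and block_a below 0.1 N) or (horizontal distance between block_b and seat below 0.012 m and angle between the y axis of block_b and the y axis of jig, either way round below 0.2 rad and angle between block_b's own z axis and vertical below 0.05 rad and linear speed of block_b below 0.02 m/s and z of block_b in the frame of seat between -0.004 and 0.004 m and contact force between the fingers and block_b below 0.1 N) or (horizontal distance between block_c and seat below 0.012 m and angle between the y axis of block_c and the y axis of jig, either way round below 0.2 rad and angle between block_c's own z axis and vertical below 0.05 rad and linear speed of block_c below 0.02 m/s and z of block_c in the frame of seat between -0.004 and 0.004 m and contact force between the fingers and block_c below 0.1 N))), for 0.1 s.
2. two blocks are stacked on the seat and released, the top level with the red mark, the third on the worktop (((horizontal distance between each of block_a, block_b and seat below 0.012 m and angle between the y axis of each of block_a, block_b and the y axis of jig, either way round below 0.2 rad and angle between each of block_a, block_b's own z axis and vertical below 0.05 rad and linear speed of each of block_a, block_b below 0.02 m/s and z of block_a in the frame of seat between -0.004 and 0.004 m and z of block_b_top in the frame of mark between -0.004 and 0.004 m and height (world z) of block_c below 0.006 m and angle between block_c's own z axis and vertical below 0.1 rad) or (horizontal distance between each of block_a, block_c and seat below 0.012 m and angle between the y axis of each of block_a, block_c and the y axis of jig, either way round below 0.2 rad and angle between each of block_a, block_c's own z axis and vertical below 0.05 rad and linear speed of each of block_a, block_c below 0.02 m/s and z of block_a in the frame of seat between -0.004 and 0.004 m and z of block_c_top in the frame of mark between -0.004 and 0.004 m and height (world z) of block_b below 0.006 m and angle between block_b's own z axis and vertical below 0.1 rad) or (horizontal distance between each of block_b, block_a and seat below 0.012 m and angle between the y axis of each of block_b, block_a and the y axis of jig, either way round below 0.2 rad and angle between each of block_b, block_a's own z axis and vertical below 0.05 rad and linear speed of each of block_b, block_a below 0.02 m/s and z of block_b in the frame of seat between -0.004 and 0.004 m and z of block_a_top in the frame of mark between -0.004 and 0.004 m and height (world z) of block_c below 0.006 m and angle between block_c's own z axis and vertical below 0.1 rad) or (horizontal distance between each of block_b, block_c and seat below 0.012 m and angle between the y axis of each of block_b, block_c and the y axis of jig, either way round below 0.2 rad and angle between each of block_b, block_c's own z axis and vertical below 0.05 rad and linear speed of each of block_b, block_c below 0.02 m/s and z of block_b in the frame of seat between -0.004 and 0.004 m and z of block_c_top in the frame of mark between -0.004 and 0.004 m and height (world z) of block_a below 0.006 m and angle between block_a's own z axis and vertical below 0.1 rad) or (horizontal distance between each of block_c, block_a and seat below 0.012 m and angle between the y axis of each of block_c, block_a and the y axis of jig, either way round below 0.2 rad and angle between each of block_c, block_a's own z axis and vertical below 0.05 rad and linear speed of each of block_c, block_a below 0.02 m/s and z of block_c in the frame of seat between -0.004 and 0.004 m and z of block_a_top in the frame of mark between -0.004 and 0.004 m and height (world z) of block_b below 0.006 m and angle between block_b's own z axis and vertical below 0.1 rad) or (horizontal distance between each of block_c, block_b and seat below 0.012 m and angle between the y axis of each of block_c, block_b and the y axis of jig, either way round below 0.2 rad and angle between each of block_c, block_b's own z axis and vertical below 0.05 rad and linear speed of each of block_c, block_b below 0.02 m/s and z of block_c in the frame of seat between -0.004 and 0.004 m and z of block_b_top in the frame of mark between -0.004 and 0.004 m and height (world z) of block_a below 0.006 m and angle between block_a's own z axis and vertical below 0.1 rad)) and contact force between the fingers and block_a below 0.1 N and contact force between the fingers and block_b below 0.1 N and contact force between the fingers and block_c below 0.1 N), for 0.1 s.
3. the strap is lifted at its slot end until it clears the second bolt, before it comes over that bolt (height (world z) of strap_slot above 0.082 m and horizontal distance between strap_slot and slot_bolt above 0.02 m), for 0.1 s.
At the end, for the whole second after the job is handed in: Two blocks on the seat, centred within 12 mm, square within 0.2 rad, top within 4 mm of the red mark; the third flat on the worktop; strap at rest, level within 4 mm on collar and stack, hole on the pivot bolt, slot down over the second bolt (within 6 mm across, 12 mm along the slot) (((horizontal distance between each of block_a, block_b and seat below 0.012 m and angle between the y axis of each of block_a, block_b and the y axis of jig, either way round below 0.2 rad and angle between each of block_a, block_b's own z axis and vertical below 0.05 rad and linear speed of each of block_a, block_b below 0.02 m/s and z of block_a in the frame of seat between -0.004 and 0.004 m and z of block_b_top in the frame of mark between -0.004 and 0.004 m and height (world z) of block_c below 0.006 m and angle between block_c's own z axis and vertical below 0.1 rad) or (horizontal distance between each of block_a, block_c and seat below 0.012 m and angle between the y axis of each of block_a, block_c and the y axis of jig, either way round below 0.2 rad and angle between each of block_a, block_c's own z axis and vertical below 0.05 rad and linear speed of each of block_a, block_c below 0.02 m/s and z of block_a in the frame of seat between -0.004 and 0.004 m and z of block_c_top in the frame of mark between -0.004 and 0.004 m and height (world z) of block_b below 0.006 m and angle between block_b's own z axis and vertical below 0.1 rad) or (horizontal distance between each of block_b, block_a and seat below 0.012 m and angle between the y axis of each of block_b, block_a and the y axis of jig, either way round below 0.2 rad and angle between each of block_b, block_a's own z axis and vertical below 0.05 rad and linear speed of each of block_b, block_a below 0.02 m/s and z of block_b in the frame of seat between -0.004 and 0.004 m and z of block_a_top in the frame of mark between -0.004 and 0.004 m and height (world z) of block_c below 0.006 m and angle between block_c's own z axis and vertical below 0.1 rad) or (horizontal distance between each of block_b, block_c and seat below 0.012 m and angle between the y axis of each of block_b, block_c and the y axis of jig, either way round below 0.2 rad and angle between each of block_b, block_c's own z axis and vertical below 0.05 rad and linear speed of each of block_b, block_c below 0.02 m/s and z of block_b in the frame of seat between -0.004 and 0.004 m and z of block_c_top in the frame of mark between -0.004 and 0.004 m and height (world z) of block_a below 0.006 m and angle between block_a's own z axis and vertical below 0.1 rad) or (horizontal distance between each of block_c, block_a and seat below 0.012 m and angle between the y axis of each of block_c, block_a and the y axis of jig, either way round below 0.2 rad and angle between each of block_c, block_a's own z axis and vertical below 0.05 rad and linear speed of each of block_c, block_a below 0.02 m/s and z of block_c in the frame of seat between -0.004 and 0.004 m and z of block_a_top in the frame of mark between -0.004 and 0.004 m and height (world z) of block_b below 0.006 m and angle between block_b's own z axis and vertical below 0.1 rad) or (horizontal distance between each of block_c, block_b and seat below 0.012 m and angle between the y axis of each of block_c, block_b and the y axis of jig, either way round below 0.2 rad and angle between each of block_c, block_b's own z axis and vertical below 0.05 rad and linear speed of each of block_c, block_b below 0.02 m/s and z of block_c in the frame of seat between -0.004 and 0.004 m and z of block_b_top in the frame of mark between -0.004 and 0.004 m and height (world z) of block_a below 0.006 m and angle between block_a's own z axis and vertical below 0.1 rad)) and x of slot_bolt in the frame of strap between 0.138 and 0.162 m and y of slot_bolt in the frame of strap between -0.006 and 0.006 m and x of pivot_bolt in the frame of strap between -0.006 and 0.006 m and height (world z) of strap between 0.064 and 0.072 m and height (world z) of strap_slot between 0.064 and 0.072 m and angle between strap's own z axis and vertical below 0.04 rad and linear speed of strap below 0.02 m/s); the robot touches nothing.
It fails at once if a bystander (beaker, timer, brass weight) is moved by more than 30 mm (distance of any of beaker, timer, weight from where it was at the start of the episode above 0.03 m).
It fails at once if the beaker is tipped (angle between beaker's own z axis and vertical above 0.4 rad).
It also fails if it takes over 69 s, if anything falls off the work surface, if the arm or the gripper's body presses on something with over 40 N, if the wrist force passes 120 N, or if a joint passes its speed limit or range.

## Robot

A 7-joint arm with a two-finger parallel gripper is mounted at the origin on a cart in front of the work surface, level with it; the furniture and walls round the work are solid. World frame = base frame: x ahead of the robot, y to its left, z up, the work surface at z = 0. Lengths are in m, angles in rad, forces in N, time in s.
With the tool pointing down it reaches from about 0.4 to 0.875 m from the base axis. Payload 6.5 kg.
Tool frame: the origin (TCP) lies between the finger pads; the fingertips stand 14 mm ahead of it and the grasp point (between the pads) lies 5 mm behind it; z points along the fingers, y is the direction in which the jaws open and shut (so a half turn about z gives the same grasp; the last joint's range is limited). The gripper opens to 85 mm and grips with 20 to 120 N. Pads are 22 mm wide; open, the fingers measure 114 mm over their backs; the gripper's body (76 mm by 85 mm) begins 54 mm behind the grasp point. The pads swing forward as they close: fully open they stand 13 mm farther back than shut.
Start: joints at [-1.392, 0.536, -0.004, 1.538, 0.003, 1.067, -0.071], TCP at [0.158, 0.631, 0.245] pointing down, gripper open.
Joint ranges: [-2.7, 2.7], [-0.37, 2.16], [-1.27, 1.26], [0.24, 2.4], [-1.31, 4.45], [0.19, 1.91], [-2.76, 2.76]. Speed limits (rad/s): [2.39, 2.39, 3.14, 3.14, 3.14, 3.14, 3.14].

## Interface

Orientations are given as [roll, pitch, yaw] about the fixed x, y, z axes, in that order (R = Rz(yaw) Ry(pitch) Rx(roll)).
In Python, from cell import arm gives the robot as it stands.
- The arm moves only by the tool drive_tool, never from a script. Its argument "deltas" is text: rows parted by semicolons, each of 7 numbers parted by spaces: the turn, a rotation vector about the tool's x, y, z in degrees, then the shift along the tool's x, y, z in mm, then the gripper's target within -1 to 1 (shut at 1, half-way at 0, fully open at -1). A call has 1 to 5 rows; each row is the pose to reach, as a shift and turn from the pose commanded when the call began, along the tool's axes at that moment; what a row does not reach only later rows make up. A row lasts 1/8 s, in which the tool goes at most 62.5 mm and 10.7 degrees, less where a joint would pass 70% of its speed; a pose out of reach is approached as far as the arm can. A call with a gripper value outside its range is refused whole. The fingers move at their own pace and stop on an object; "newtons" is the grip in N (left out, the last holds). Time passes only in rows, so rows that repeat a pose let the fingers close. It gives the time, the measured TCP pose, the force and the opening at its end, in the units of the state.
- arm.read_state(): the state, without advancing time (a new reading comes with each control period).
- arm.snapshot(name): name is "side" or "top" or "wrist"; returns the picture (480x640x3 uint8, blue, green, red); there is no depth.
- arm.camera_info(name): a dict with "camera_matrix" (3x3 intrinsics, pixels), "rvec" (rotation vector, rad) and "tvec" (3), from world to camera coordinates, as OpenCV has them. Camera axes: x right, y down, z forward; pixel columns grow to the right and rows downward; lengths in m; the calibration is good to about 2 mm. A picture is of the moment at which its call begins: read the wrist's pose just before it. camera_info takes no time and is no camera call; for the wrist camera it gives the pose at the moment of the call.
- arm.sign_off(): hands the job in, once; it reports no verdict.
The state is a dict: "time": time; "qpos": joint angles; "dq": joint speeds; "joint_efforts": joint torques, N m; "position": TCP position; "eef_rot": TCP orientation; "wrist_force": force on the tool from outside, world axes, zero at the start; "ft_torque": the same for the moment, N m; "grip_width": finger opening in m.
Only numpy, scipy, OpenCV 4.12 (cv2) and the standard library are available. Lean on these libraries where they do the work, as an engineer would, in place of code of your own. Each camera call takes 0.05 s, during which the arm holds its last target.

## Working session

There is one attempt and no reset: what is moved stays moved. The work goes in short steps, Python scripts to look and compute and a tool call to move; the robot and the scene stay as the last step left them, time stands still between calls to the robot, and variables do not carry over. Pictures are saved under pics/ and viewed, and the job is handed in when it is done.

Besides the shell and the picture viewer there is one more tool, called in YAML: its name, and indented under it one key for each argument. drive_tool: Moves the arm, as the interface text tells. Its arguments: {"type":"object","properties":{"deltas":{"type":"string"},"newtons":{"type":"number"}},"required":["deltas"]}

```bash
ls; mkdir -p pics
python3 - <<'E'
from cell import arm
import cv2
print(arm.read_state())
for n in ("side","top","wrist"):
    im=arm.snapshot(n); cv2.imwrite(f"pics/{n}0.png",im); print(n,arm.camera_info(n))
E
```

```text
pics
{'time': 0.0, 'qpos': array([-1.39217836,  0.5371844 , -0.00444827,  1.53888268,  0.00259638,
        1.06729532, -0.07120989]), 'dq': array([-0.0001886 ,  0.00024774, -0.00137987,  0.0020962 , -0.00043652,
       -0.00020709, -0.00054676]), 'joint_efforts': array([ 3.20558656e-04, -5.83401632e+01,  1.04873601e+00, -2.59103644e+01,
        1.23407232e-02,  9.68556502e-03, -8.45104040e-06]), 'position': array([0.15740769, 0.63001881, 0.24439744]), 'eef_rot': array([-3.13983286e+00,  1.21209217e-04,  2.89684341e+00]), 'wrist_force': array([-0.63165004,  0.11603841,  0.44984232]), 'ft_torque': array([ 0.05915204, -0.01093149, -0.0022702 ]), 'grip_width': 0.08549227386322701}
side {'camera_matrix': array([[448.73488306,   0.        , 325.04377103],
       [  0.        , 448.73488306, 248.81172877],
       [  0.        ,   0.        ,   1.        ]]), 'rvec': array([ 2.11412262, -0.54040473,  0.31874386]), 'tvec': array([-0.49979076,  0.21071644,  1.0351575 ])}
top {'camera_matrix': array([[456.58650405,   0.        , 323.68946631],
       [  0.        , 456.58650405, 238.09339198],
       [  0.        ,   0.        ,   1.        ]]), 'rvec': array([ 2.08380767, -2.12401728,  0.23724682]), 'tvec': array([0.02242107, 0.60501074, 1.29317409])}
wrist {'camera_matrix': array([[357.78918209,   0.        , 321.57319961],
       [  0.        , 357.78918209, 233.34670394],
       [  0.        ,   0.        ,   1.        ]]), 'rvec': array([-2.30334574, -1.79826882, -0.23963344]), 'tvec': array([-0.64945714, -0.03379316,  0.3793802 ])}
```

View pics/top0.png

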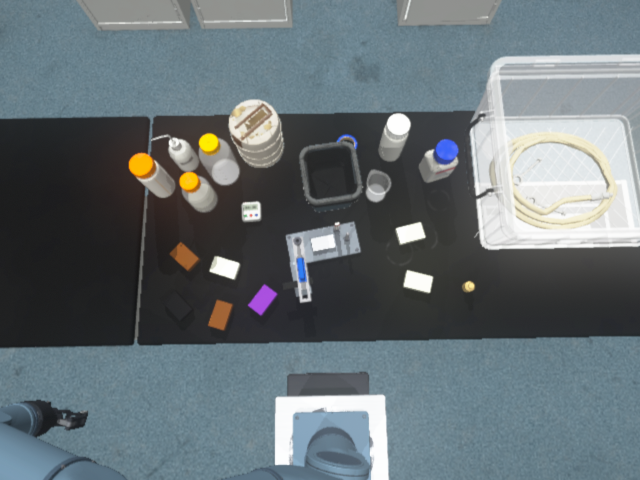

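View pics/side0.png

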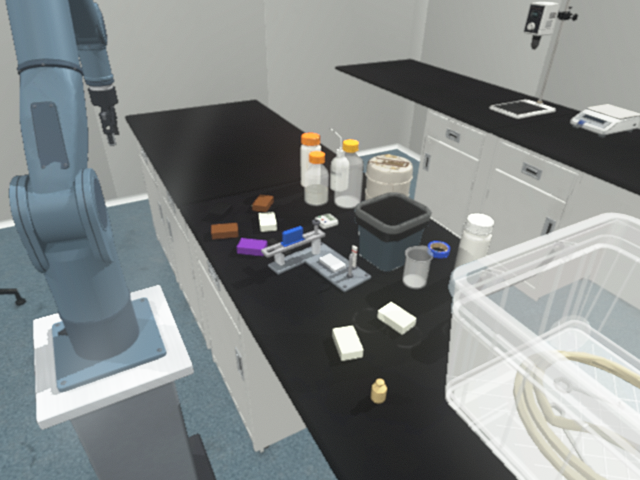

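View pics/wrist0.png

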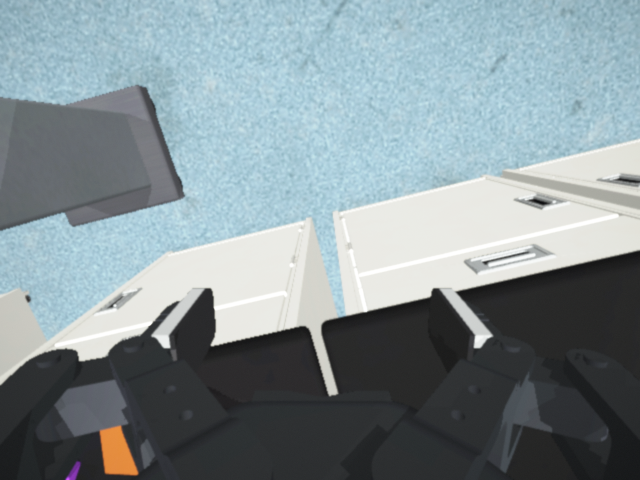

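```bash
cat > h.py <<'E'
import numpy as np, cv2, json, os
from scipy.spatial.transform import Rotation as R
def cam(arm,n):
    c=arm.camera_info(n); return np.array(c["camera_matrix"]),R.from_rotvec(np.ravel(c["rvec"])).as_matrix(),np.ravel(c["tvec"])
def ray(c,uv):
    K,Rm,t=c; uv=np.atleast_2d(uv).astype(float)
    d=np.c_[uv,np.ones(len(uv))]@np.linalg.inv(K).T@Rm
    return -Rm.T@t,d
def onplane(c,uv,z):
    o,d=ray(c,uv); return o+d*((z-o[2])/d[:,2:3])
def proj(c,P):
    K,Rm,t=c; p=np.atleast_2d(P)@Rm.T+t; p=p@K.T; return p[:,:2]/p[:,2:]
def tri(cs,uvs):
    A=np.zeros((3,3));b=np.zeros(3)
    for c,uv in zip(cs,uvs):
        o,d=ray(c,uv); d=d[0]/np.linalg.norm(d[0]); M=np.eye(3)-np.outer(d,d); A+=M;b+=M@o
    return np.linalg.solve(A,b)
E
python3 - <<'E'
from cell import arm
from h import *
im=cv2.imread("pics/top0.png"); c=cam(arm,"top")
g=((im.min(2)>190)).astype(np.uint8)
cs,_=cv2.findContours(g,cv2.RETR_EXTERNAL,cv2.CHAIN_APPROX_NONE)
for k in cs:
    a=cv2.contourArea(k); (u,v),s,an=cv2.minAreaRect(k)
    if 100<a<900 and 140<u<480 and v>110:
        pts=onplane(c,k.reshape(-1,2),0.024)[:,:2].astype(np.float32)
        r=cv2.minAreaRect(pts); print((round(u),round(v)),a,np.round(r[0],3),np.round(r[1],3),round(r[2],1))
x=im[190:320,150:480]; cv2.imwrite("pics/crop0.png",cv2.resize(x,None,fx=2.4,fy=2.4,interpolation=2))
s=cv2.imread("pics/side0.png")[170:400,190:440]; cv2.imwrite("pics/crop1.png",cv2.resize(s,None,fx=2.5,fy=2.5,interpolation=2))
E
```

```text
(418, 281) 397.0 [ 0.477 -0.271] [0.079 0.05 ] 74.7
(224, 267) 376.0 [0.531 0.314] [0.078 0.05 ] 71.8
(300, 272) 102.5 [0.514 0.084] [0.181 0.035] 10.6
(323, 242) 270.5 [0.602 0.013] [0.041 0.071] 10.3
(410, 232) 372.5 [ 0.628 -0.257] [0.051 0.079] 14.0
(251, 210) 168.5 [0.708 0.236] [0.056 0.05 ] 0.7
(178, 148) 249.0 [0.922 0.476] [0.071 0.055] 2.7
(398, 124) 362.0 [ 0.993 -0.239] [0.072 0.071] 88.9
(253, 121) 804.0 [1.014 0.234] [0.156 0.153] 52.1
```

View pics/crop0.png

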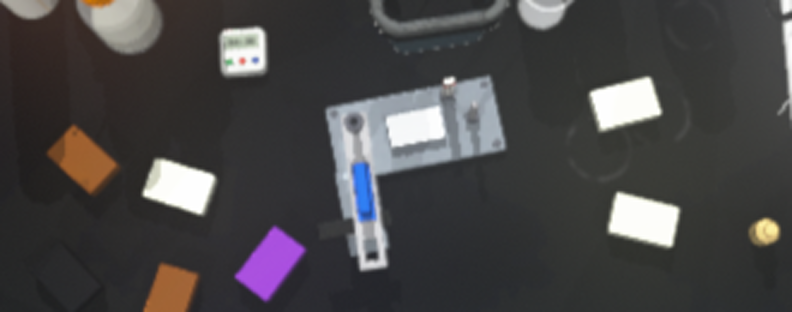

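View pics/crop1.png

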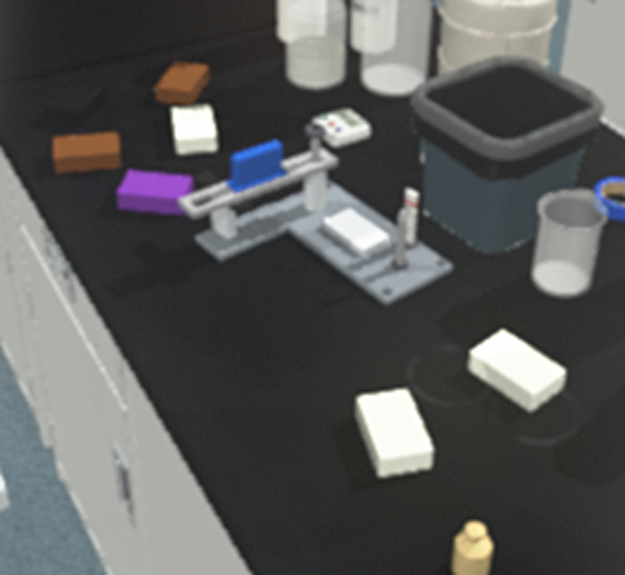

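```bash
cat >> h.py <<'E'
def RT(s): return R.from_euler("xyz",s["eef_rot"])
def yawR(ydeg):
    # tool down, tool y axis at ydeg in world
    y=np.array([np.cos(np.radians(ydeg)),np.sin(np.radians(ydeg)),0]);z=np.array([0,0,-1.]);x=np.cross(y,z)
    return R.from_matrix(np.c_[x,y,z])
def delta(s,p,ydeg):
    r=RT(s); d=r.inv().apply(np.array(p)-s["position"]); rv=np.degrees((r.inv()*yawR(ydeg)).as_rotvec())
    return np.r_[rv,d*1000]
def show(s,wps,grip):
    for w in wps:
        print(np.round(delta(s,w[:3],w[3]),1),grip)
E
python3 - <<'E'
from cell import arm
from h import *
s=arm.read_state(); K,Rm,t=cam(arm,"wrist"); r=RT(s)
print("cam in tool",r.inv().apply(-Rm.T@t-s["position"]),"fwd",r.inv().apply(Rm[2]),"right",r.inv().apply(Rm[0]))
y=r.apply([0,1,0]);print("tooly deg",np.degrees(np.arctan2(y[1],y[0])), r.apply([0,0,1]))
c=cam(arm,"top");cS=cam(arm,"side")
print("binrim",onplane(c,[[303,200],[360,195],[310,207]],0.12))
print("beaker",onplane(c,[[377,197]],0.0),"timer",onplane(c,[[251,212]],0.018),"weight",onplane(c,[[468,287]],0.03))
p=[0.45,0.03,0.30,10.3]
print(delta(s,p[:3],p[3]))
E
```

```text
cam in tool [ 6.67578566e-02 -1.48249098e-06 -1.29945081e-01] fwd [-2.62536808e-01  5.83257756e-04  9.64921802e-01] right [-4.48832373e-04  9.99999635e-01 -7.26579667e-04]
tooly deg 75.98084956670475 [-2.46604682e-04 -1.31009220e-03 -9.99999111e-01]
binrim [[ 0.70863918  0.06925285  0.12      ]
 [ 0.72071958 -0.09764295  0.12      ]
 [ 0.68696649  0.0490878   0.12      ]]
beaker [[ 0.7521788  -0.16241394  0.        ]] timer [[0.70483079 0.23681758 0.018     ]] weight [[ 0.45558545 -0.41815527  0.03      ]]
[-6.51459393e-02  4.76783345e-02  6.56808424e+01 -4.29296884e+02
 -5.11498161e+02 -5.46790418e+01]
```

Run:
```python
from cell import arm
from h import *
s=arm.read_state()
show(s,[[.42,.33,.29,50],[.52,-.06,.30,10.3]],-1)
```

```text
[-1.000e-01  0.000e+00  2.600e+01 -3.275e+02 -2.277e+02 -4.510e+01] -1
[-1.000e-01  0.000e+00  6.570e+01 -5.190e+02 -5.819e+02 -5.460e+01] -1
```

drive_tool:
  deltas: "0 0 8 -65 -45 -10 -1; 0 0 14 -125 -85 -18 -1; 0 0 20 -180 -125 -27 -1; 0 0 24 -230 -165 -36 -1; 0 0 30 -280 -215 -42 -1"

```text
time: 0.78
position: [0.3544, 0.3887, 0.2832]
eef_rot: [3.141, 0.0, 2.37]
wrist_force: [0.9, 0.9, -0.6]
grip_width: 0.0859
```

Run:
```python
from cell import arm
from h import *
s=arm.read_state(); print(s["time"],s["position"],s["eef_rot"])
show(s,[[.52,-.06,.30,10.3]],-1)
```

```text
0.775 [0.35440513 0.38871254 0.28317606] [3.14101752e+00 3.31517803e-05 2.36986022e+00]
[   0.    -0.    35.5 -431.6 -206.1  -16.9] -1
```

drive_tool:
  deltas: "0 0 8 -60 -30 -4 -1; 0 0 16 -120 -58 -8 -1; 0 0 24 -180 -86 -10 -1; 0 0 32 -240 -115 -14 -1; 0 0 35 -300 -143 -16 -1"

```text
time: 1.4
position: [0.4626, 0.0962, 0.2984]
eef_rot: [3.141, -0.0, 1.76]
wrist_force: [1.9, 0.5, 0.8]
grip_width: 0.0854
```

drive_tool:
  deltas: "0 0 1 -50 -22 0 -1; 0 0 1 -100 -44 0 -1; 0 0 1 -140 -62 0 -1; 0 0 1 -140 -62 0 -1"

```text
time: 1.9
position: [0.427, -0.0543, 0.2982]
eef_rot: [-3.142, -0.0, 1.739]
wrist_force: [0.8, 1.2, -0.5]
grip_width: 0.0853
```

Run:
```python
from cell import arm
from h import *
s=arm.read_state(); print(s["time"],s["position"],s["eef_rot"],s["dq"])
im=arm.snapshot("wrist"); cv2.imwrite("pics/w1.png",im)
c=cam(arm,"wrist"); np.savez("w1.npz",*c)
```

```text
1.9 [ 0.42700949 -0.05428979  0.29822261] [-3.14156152e+00 -4.70394317e-05  1.73868644e+00] [-0.04205893  0.01960244 -0.07091852 -0.0199044  -0.0276008  -0.00322633
 -0.0358105 ]
```

View pics/w1.png

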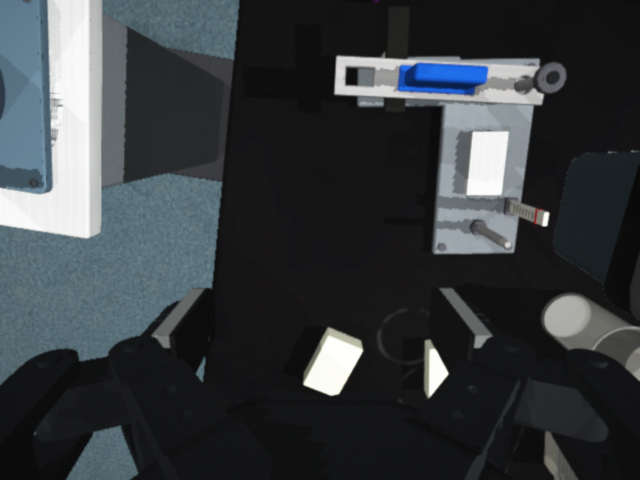

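Run:
```python
from h import *
z=np.load("w1.npz"); c=[z[k] for k in z.files]
im=cv2.imread("pics/w1.png")
x=im[30:270,320:560]; cv2.imwrite("pics/w1c.png",cv2.resize(x,None,fx=2.5,fy=2.5,interpolation=2))
g=(im.min(2)>225).astype(np.uint8); 
cs,_=cv2.findContours(g,cv2.RETR_EXTERNAL,cv2.CHAIN_APPROX_NONE)
for k in cs:
    a=cv2.contourArea(k)
    (u,v),_,_=cv2.minAreaRect(k)
    if a>300 and u>250:
        zz=0.02 if (u>450 and v<220) else (0.076 if v<110 else .024)
        r=cv2.minAreaRect(onplane(c,k.reshape(-1,2),zz)[:,:2].astype(np.float32)); print((round(u),round(v)),a,zz,np.round(r[0],4),np.round(r[1],4),round(r[2],1))
p=onplane(c,[[551,77]],.118)[0];q=onplane(c,[[509,243]],.084)[0]; print("piv",p,"slot",q,np.linalg.norm((p-q)[:2]),"mid",(p+q)/2,np.degrees(np.arctan2(*(p-q)[[1,0]])))
b=((im[...,0]>120)&(im[...,2]<90)&(im[...,1]<130)).astype(np.uint8); b[:, :380]=0;b[110:]=0
k=max(cv2.findContours(b,cv2.RETR_EXTERNAL,cv2.CHAIN_APPROX_NONE)[0],key=cv2.contourArea)
for zz in (.08,.116):
  r=cv2.minAreaRect(onplane(c,k.reshape(-1,2),zz)[:,:2].astype(np.float32)); print("blue",zz,np.round(r[0],4),np.round(r[1],4),r[2])
```

```text
(438, 372) 428.0 0.024 [ 0.6168 -0.2532] [0.0229 0.0681] 13.1
(333, 366) 1827.5 0.024 [ 0.4792 -0.2695] [0.0787 0.048 ] 75.4
(487, 163) 2077.5 0.02 [0.6042 0.0157] [0.0391 0.0687] 10.2
piv [0.58982187 0.09001576 0.118     ] slot [ 0.61906809 -0.05649999  0.084     ] 0.1494061790467404 mid [0.60444498 0.01675789 0.101     ] 101.28852384649619
blue 0.08 [0.5147 0.0815] [0.0795 0.0241] 7.07160758972168
blue 0.116 [0.5045 0.0745] [0.0712 0.0216] 7.071605205535889
```

View pics/w1c.png

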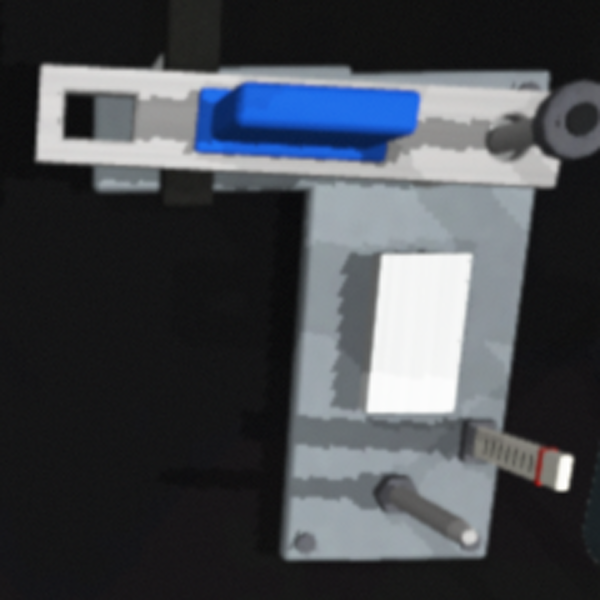

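Run:
```python
from cell import arm
from h import *
s=arm.read_state()
show(s,[[.628,-.256,.12,14],[.628,-.256,.014,14]],-1)
```

```text
[   0.    -0.    -4.2 -235.1  162.7  178.1] -1
[   0.    -0.    -4.2 -235.1  162.6  284.1] -1
```

drive_tool:
  deltas: "0 0 -1 -40 28 30 -1; 0 0 -2 -80 56 60 -1; 0 0 -3 -120 84 90 -1; 0 0 -4 -160 111 120 -1; 0 0 -4 -200 138 150 -1"

```text
time: 2.58
position: [0.6006, -0.223, 0.146]
eef_rot: [3.142, -0.002, 1.818]
wrist_force: [1.1, -0.4, 1.0]
grip_width: 0.0857
```

drive_tool:
  deltas: "0 0 0 -35 25 28 -1; 0 0 0 -35 25 80 -1; 0 0 0 -35 25 80 -1"

```text
time: 2.95
position: [0.6288, -0.2487, 0.0632]
eef_rot: [-3.134, -0.007, 1.816]
wrist_force: [0.1, 0.1, 0.8]
grip_width: 0.0854
```

Run:
```python
from cell import arm
from h import *
s=arm.read_state();print(s["position"])
show(s,[[.628,-.256,.014,14]],-1)
im=arm.snapshot("wrist"); cv2.imwrite("pics/w2.png",im)
```

```text
[ 0.62876558 -0.24871954  0.06316862]
[-0.4 -0.4  0.1 -7.2 -2.2 49.1] -1
```

View pics/w2.png

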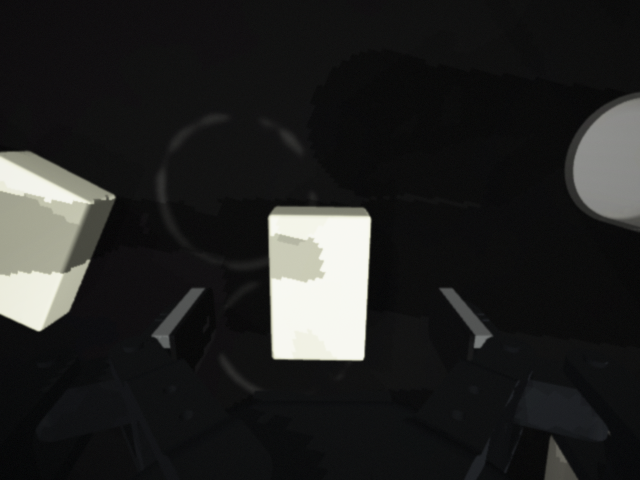

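drive_tool:
  deltas: "0 0 0 -6 -2 30 -1; 0 0 0 -6 -2 49 -1; 0 0 0 -6 -2 49 -1; 0 0 0 -6 -2 49 -1"

```text
time: 3.5
position: [0.6319, -0.2583, 0.0206]
eef_rot: [3.14, 0.001, 1.815]
wrist_force: [-0.2, 0.1, 0.3]
grip_width: 0.0854
```

drive_tool:
  deltas: "0 0 0 0 0 0 1; 0 0 0 0 0 0 1; 0 0 0 0 0 0 1; 0 0 0 0 0 0 1"
  newtons: 40

```text
time: 4.0
position: [0.6313, -0.2588, 0.02]
eef_rot: [3.141, 0.0, 1.815]
wrist_force: [-1.2, 0.0, 5.7]
grip_width: 0.0488
```

drive_tool:
  deltas: "0 0 0 0 0 -50 1; 0 0 0 0 0 -100 1; 0 0 0 0 0 -150 1; 0 0 0 0 0 -150 1"

```text
time: 4.5
position: [0.6331, -0.2599, 0.1736]
eef_rot: [3.135, 0.004, 1.814]
wrist_force: [0.3, 0.6, -1.3]
grip_width: 0.0487
```

```bash
cat >> h.py <<'E'
def heldblock(arm,name,dtop=0.004):
    s=arm.read_state(); c=cam(arm,"wrist"); im=arm.snapshot("wrist"); cv2.imwrite(f"pics/{name}.png",im)
    return s,c,im
E
python3 - <<'E'
from cell import arm
from h import *
s,c,im=heldblock(arm,"w3"); np.savez("w3.npz",*c); print(s["time"],s["position"],s["eef_rot"],s["wrist_force"],s["grip_width"])
show(s,[[.604,.016,.17,10.4]],1)
E
```

```text
4.5 [ 0.6331106  -0.25992702  0.17355851] [3.13529956 0.00439759 1.81449504] [ 0.25556965  0.64301218 -1.30719118] 0.04867700532885084
[4.000e-01 2.000e-01 3.600e+00 2.748e+02 3.830e+01 2.600e+00] 1
```

View pics/w3.png

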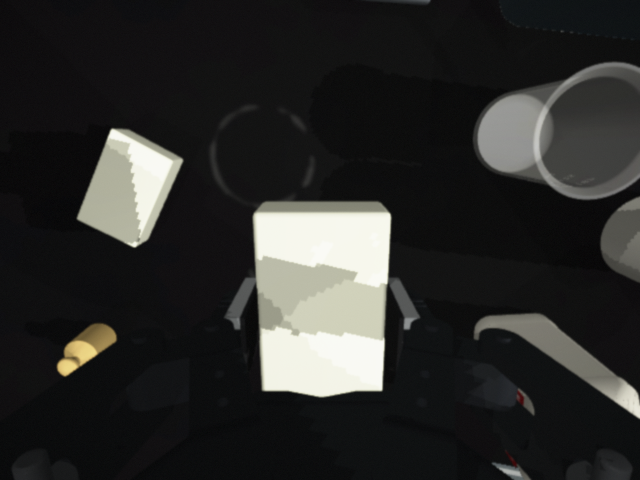

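Run:
```python
from cell import arm
from h import *
s=arm.read_state(); z=np.load("w3.npz"); c=[z[k] for k in z.files]
for dt in (0,.004,.008):
  P=onplane(c,[[254,212],[390,212],[262,390],[383,390]],s["position"][2]+dt); print(dt,np.round(RT(s).inv().apply(P-s["position"])*1000,1)[:,:2].tolist())
```

```text
0 [[37.5, -24.6], [37.4, 26.9], [-41.9, -25.1], [-42.1, 27.8]]
0.004 [[38.4, -23.8], [38.3, 26.1], [-38.6, -24.4], [-38.9, 27.0]]
0.008 [[39.2, -23.1], [39.1, 25.3], [-35.4, -23.6], [-35.6, 26.1]]
```

drive_tool:
  deltas: "0.2 0.1 1 55 8 1 1; 0.4 0.2 2 110 16 2 1; 0.4 0.2 3 165 24 2 1; 0.4 0.2 4 220 32 2 1; 0.4 0.2 4 275 38 3 1"

```text
time: 5.18
position: [0.5996, 0.0196, 0.1641]
eef_rot: [-3.131, -0.003, 1.745]
wrist_force: [1.2, 0.8, -2.2]
grip_width: 0.0488
```

drive_tool:
  deltas: "0 0 0 0 0 0 1; 0 0 0 0 0 0 1"

```text
time: 5.42
position: [0.6003, 0.0172, 0.1647]
eef_rot: [-3.132, -0.003, 1.745]
wrist_force: [0.2, -0.6, -2.1]
grip_width: 0.0486
```

Run:
```python
from cell import arm
from h import *
s,c,im=heldblock(arm,"w4"); np.savez("w4.npz",*c); print(s["time"],s["position"],s["eef_rot"],s["wrist_force"],s["dq"].max())
show(s,[[.604,.016,.06,10.4]],1)
```

```text
5.425 [0.60025815 0.01717729 0.16474794] [-3.13184400e+00 -2.59180141e-03  1.74524895e+00] [ 0.21732309 -0.60289977 -2.06643085] 0.02864362463691609
[ -0.6  -0.2  -0.4  -2.1   4.5 104.7] 1
```

View pics/w4.png

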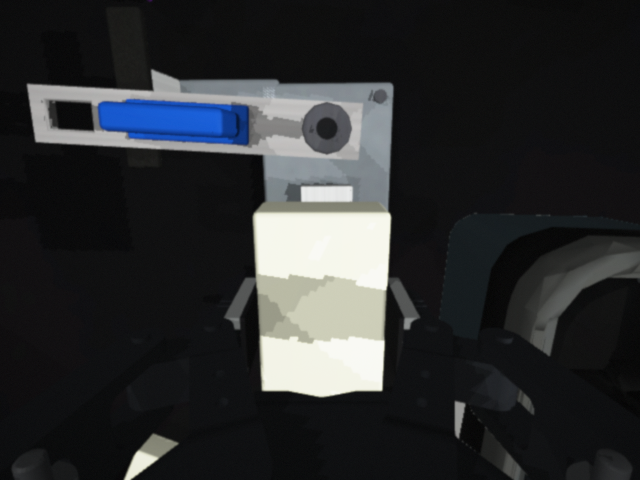

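Run:
```python
from h import *
z=np.load("w4.npz"); c=[z[k] for k in z.files]
p=onplane(c,[[326,128]],.118)[0]; print("piv",p)
a=np.radians(10.4); jy=np.array([-np.sin(a),np.cos(a)])
print("jig centre from piv",p[:2]-.075*jy)
e=onplane(c,[[301,187],[353,187]],.020)[:,:2].mean(0); print("from seat edge",e-.035*jy)
hole=onplane(c,[[33,86],[32,141]],.076); print("strap end",hole, hole.mean(0))
d=p[:2]-hole.mean(0)[:2]; print(np.degrees(np.arctan2(d[1],d[0])),np.linalg.norm(d))
```

```text
piv [0.58931075 0.08681048 0.118     ]
jig centre from piv [0.60284969 0.01304262]
from seat edge [0.60383522 0.01200501]
strap end [[0.41934225 0.08147795 0.076     ]
 [0.41768979 0.05011792 0.076     ]] [0.41851602 0.06579793 0.076     ]
7.013744921392326 0.1720824457340211
```

drive_tool:
  deltas: "-0.6 -0.2 -0.4 -5 4 40 1; -0.6 -0.2 -0.4 -5 4 80 1; -0.6 -0.2 -0.4 -5 4 105 1; -0.6 -0.2 -0.4 -5 4 105 1; -0.6 -0.2 -0.4 -5 4 105 1"

```text
time: 6.1
position: [0.6061, 0.0121, 0.062]
eef_rot: [3.137, 0.001, 1.75]
wrist_force: [-0.4, 0.5, -1.3]
grip_width: 0.0491
```

Run:
```python
from cell import arm
from h import *
s,c,im=heldblock(arm,"w5"); np.savez("w5.npz",*c); print(s["time"],s["position"],s["eef_rot"],s["wrist_force"])
show(s,[[.6035,.0135,.042,10.4]],1)
cv2.imwrite("pics/s5.png",cv2.resize(arm.snapshot("side")[200:320,240:400],None,fx=4,fy=4))
```

```text
6.1 [0.60606926 0.01213032 0.06200794] [3.13699856e+00 1.12641034e-03 1.75017229e+00] [-0.38749317  0.48440051 -1.27634617]
[ 0.3  0.1 -0.1  1.8 -2.4 20. ] 1
```

View pics/s5.png

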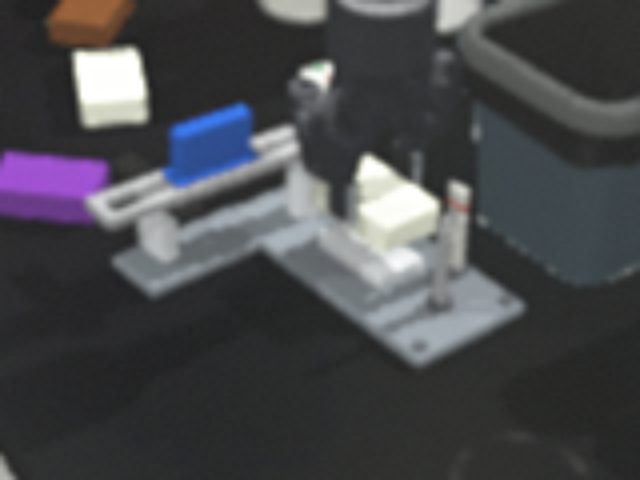

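Block is 20 mm above the seat and lined up. Lower it and release.

drive_tool:
  deltas: "0.3 0.1 0 2 -2 8 1; 0.3 0.1 0 2 -2 16 1; 0.3 0.1 0 2 -2 20 1; 0.3 0.1 0 2 -2 20 1; 0.3 0.1 0 2 -2 20 1"

```text
time: 6.82
position: [0.6031, 0.015, 0.0411]
eef_rot: [-3.14, -0.001, 1.752]
wrist_force: [0.2, 0.1, -2.0]
grip_width: 0.049
```

drive_tool:
  deltas: "0 0 0 0 0 1 1; 0 0 0 0 0 2 1; 0 0 0 0 0 2 1"

```text
time: 7.2
position: [0.6033, 0.0151, 0.04]
eef_rot: [-3.14, -0.002, 1.752]
wrist_force: [-3.1, 1.1, 7.3]
grip_width: 0.0493
```

drive_tool:
  deltas: "0 0 0 0 0 0 -1; 0 0 0 0 0 0 -1; 0 0 0 0 0 0 -1; 0 0 0 0 0 -40 -1; 0 0 0 0 0 -80 -1"

```text
time: 7.82
position: [0.6029, 0.0149, 0.1197]
eef_rot: [-3.139, -0.001, 1.752]
wrist_force: [1.1, -0.1, 0.1]
grip_width: 0.0855
```

drive_tool:
  deltas: "0 0 0 0 0 -40 -1; 0 0 0 0 0 -50 -1; 0 0 0 0 0 -50 -1"

```text
time: 8.2
position: [0.6034, 0.0152, 0.1692]
eef_rot: [-3.14, -0.002, 1.752]
wrist_force: [-0.6, 0.4, -0.6]
grip_width: 0.0853
```

Run:
```python
from cell import arm
from h import *
s,c,im=heldblock(arm,"w6"); np.savez("w6.npz",*c); print(s["time"],s["position"],s["eef_rot"],s["wrist_force"])
show(s,[[.478,-.270,.17,-15],[.478,-.270,.012,-15]],-1)
```

```text
8.2 [0.60342058 0.01515429 0.16918734] [-3.14040098e+00 -1.69010467e-03  1.75210565e+00] [-0.6025471  0.387643  -0.6170287]
[-1.000e-01 -1.000e-01  2.540e+01 -2.579e+02 -1.748e+02 -1.000e+00] -1
[-1.000e-01 -1.000e-01  2.540e+01 -2.581e+02 -1.746e+02  1.570e+02] -1
```

View pics/w6.png

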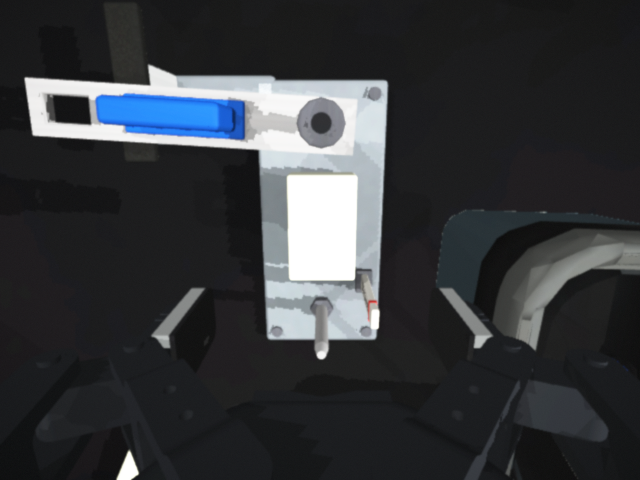

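Run:
```python
from h import *
z=np.load("w6.npz"); c=[z[k] for k in z.files]; im=cv2.imread("pics/w6.png")
p=onplane(c,[[321,123]],.118)[0]; q=onplane(c,[[322,354]],.084)[0];q2=onplane(c,[[321,304]],.010)[0]
print("piv",p,"slot",q,q2,"mid",(p+q)/2,np.degrees(np.arctan2(*(p-q)[[1,0]])),np.linalg.norm((p-q)[:2]))
g=(im.min(2)>235).astype(np.uint8); g[:165]=0;g[290:]=0;g[:,:280]=0;g[:,362:]=0
k=max(cv2.findContours(g,cv2.RETR_EXTERNAL,cv2.CHAIN_APPROX_NONE)[0],key=cv2.contourArea)
r=cv2.minAreaRect(onplane(c,k.reshape(-1,2),.044)[:,:2].astype(np.float32)); print(r)
```

```text
piv [0.58963475 0.08670088 0.118     ] slot [ 0.61717496 -0.06095228  0.084     ] [ 0.61611766 -0.06015733  0.01      ] mid [0.60340486 0.0128743  0.101     ] 100.5653803107943 0.15019960337409854
((0.6030178666114807, 0.015561986714601517), (0.04998144134879112, 0.07826559990644455), 10.383286476135254)
```

drive_tool:
  deltas: "0 0 5 -52 -35 0 -1; 0 0 10 -104 -70 0 -1; 0 0 16 -156 -105 0 -1; 0 0 22 -208 -140 0 -1; 0 0 25.4 -258 -175 30 -1"

```text
time: 8.88
position: [0.4794, -0.2675, 0.1415]
eef_rot: [-3.141, 0.0, 1.306]
wrist_force: [1.5, 0.0, 0.2]
grip_width: 0.0855
```

drive_tool:
  deltas: "0 0 0 0 0 40 -1; 0 0 0 0 0 60 -1; 0 0 0 0 0 60 -1; 0 0 0 0 0 60 -1"

```text
time: 9.38
position: [0.4807, -0.2649, 0.0824]
eef_rot: [-3.14, -0.0, 1.31]
wrist_force: [-0.2, 0.2, 1.2]
grip_width: 0.0855
```

Run:
```python
from cell import arm
from h import *
s,c,im=heldblock(arm,"w7"); print(s["time"],s["position"],s["eef_rot"])
show(s,[[.478,-.270,.016,-15]],-1)
g=(im.min(2)>100).astype(np.uint8); g[:,:215]=0;g[:,440:]=0;g[395:]=0
k=max(cv2.findContours(g,cv2.RETR_EXTERNAL,cv2.CHAIN_APPROX_NONE)[0],key=cv2.contourArea)
print(cv2.boundingRect(k),cv2.minAreaRect(onplane(c,k.reshape(-1,2),.024)[:,:2].astype(np.float32)))
```

```text
9.375 [ 0.48069224 -0.26488254  0.08241753] [-3.14035172e+00 -4.41399828e-04  1.30992345e+00]
[-0.1 -0.   0.1 -5.7 -1.2 66.4] -1
(274, 197, 95, 142) ((0.4780953824520111, -0.271195650100708), (0.08424725383520126, 0.05075155198574066), 74.92160034179688)
```

View pics/w7.png

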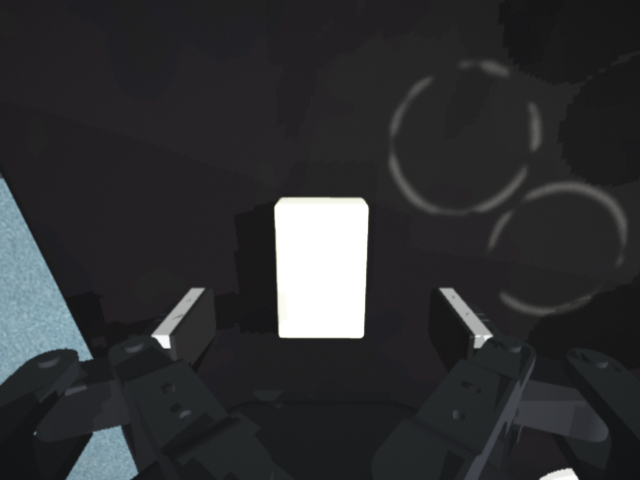

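drive_tool:
  deltas: "0 0 0 -7 -1 25 -1; 0 0 0 -7 -1 50 -1; 0 0 0 -7 -1 65 -1; 0 0 0 -7 -1 65 -1; 0 0 0 -7 -1 65 -1"

```text
time: 10.05
position: [0.4776, -0.2719, 0.0176]
eef_rot: [-3.141, -0.0, 1.309]
wrist_force: [-0.3, -0.2, -0.1]
grip_width: 0.0854
```

drive_tool:
  deltas: "0 0 0 0 0 0 1; 0 0 0 0 0 0 1; 0 0 0 0 0 0 1; 0 0 0 0 0 0 1; 0 0 0 0 0 -40 1"

```text
time: 10.68
position: [0.4752, -0.2704, 0.0553]
eef_rot: [-3.134, -0.002, 1.309]
wrist_force: [-0.3, 0.0, -1.0]
grip_width: 0.0495
```

drive_tool:
  deltas: "0 0 0 0 0 -50 1; 0 0 0 0 0 -100 1; 0 0 0 0 0 -140 1; 0 0 0 0 0 -140 1"

```text
time: 11.18
position: [0.4787, -0.2727, 0.1995]
eef_rot: [3.138, -0.0, 1.309]
wrist_force: [0.5, 0.6, -2.0]
grip_width: 0.0493
```

Run:
```python
from cell import arm
from h import *
s,c,im=heldblock(arm,"w8"); np.savez("w8.npz",*c);print(s["time"],s["position"],s["eef_rot"],s["wrist_force"],s["grip_width"])
show(s,[[.6034,.013,.18,10.5]],1)
```

```text
11.175 [ 0.47871796 -0.27273922  0.19945823] [ 3.13838521e+00 -2.41515005e-04  1.30858152e+00] [ 0.45538844  0.57683181 -1.97158905] 0.04931020734162628
[ 2.000e-01  0.000e+00 -2.550e+01  3.083e+02  4.630e+01  1.970e+01] 1
```

View pics/w8.png

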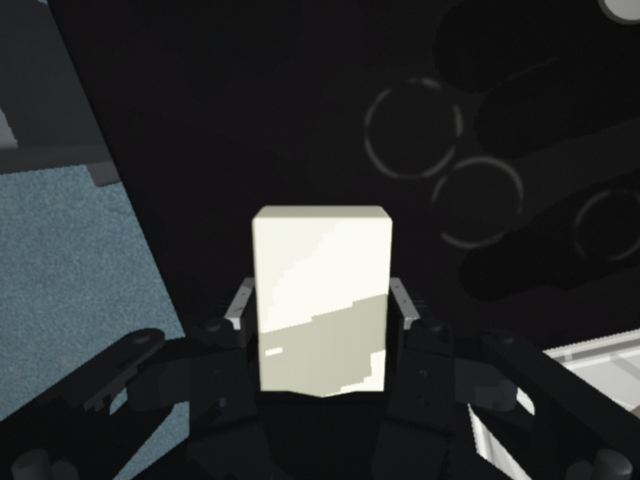

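drive_tool:
  deltas: "0.1 0 -5 55 8 3 1; 0.2 0 -10 110 16 6 1; 0.2 0 -15 165 25 9 1; 0.2 0 -20 220 33 13 1; 0.2 0 -25.5 275 42 17 1"

```text
time: 11.85
position: [0.5882, -0.0151, 0.1777]
eef_rot: [-3.133, -0.003, 1.757]
wrist_force: [0.1, -0.0, -2.1]
grip_width: 0.0492
```

drive_tool:
  deltas: "0 0 0 35 4 3 1; 0 0 0 35 4 3 1; 0 0 0 35 4 3 1"

```text
time: 12.22
position: [0.5856, 0.0171, 0.1756]
eef_rot: [-3.134, -0.002, 1.753]
wrist_force: [-0.5, -0.8, -2.3]
grip_width: 0.0489
```

Run:
```python
from cell import arm
from h import *
s=arm.read_state();print(s["time"],s["position"],s["eef_rot"],s["wrist_force"])
show(s,[[.6032,.015,.07,10.5]],1)
```

```text
12.225 [0.58556154 0.01707874 0.17558331] [-3.13386979e+00 -1.62293879e-03  1.75285861e+00] [-0.52280323 -0.81775503 -2.27679623]
[-4.000e-01 -1.000e-01 -1.000e-01 -5.400e+00  1.780e+01  1.054e+02] 1
```

drive_tool:
  deltas: "-0.4 -0.1 0 -5 18 0 1; -0.4 -0.1 0 -5 18 30 1; -0.4 -0.1 0 -5 18 65 1; -0.4 -0.1 0 -5 18 100 1; -0.4 -0.1 0 -5 18 100 1"

```text
time: 12.85
position: [0.602, 0.0147, 0.0742]
eef_rot: [-3.137, -0.0, 1.751]
wrist_force: [0.4, -0.4, -1.0]
grip_width: 0.049
```

drive_tool:
  deltas: "0 0 0 0 0 0 1; 0 0 0 0 0 0 1"

```text
time: 13.1
position: [0.6059, 0.0161, 0.0784]
eef_rot: [3.137, -0.0, 1.753]
wrist_force: [0.8, -0.2, -1.2]
grip_width: 0.049
```

Run:
```python
from cell import arm
from h import *
s=arm.read_state();print(s["time"],s["position"],s["eef_rot"],s["wrist_force"])
show(s,[[.6032,.015,.062,10.5]],1)
```

```text
13.1 [0.60585234 0.01605797 0.07840702] [ 3.13708721e+00 -1.07797548e-04  1.75300186e+00] [ 0.77296805 -0.18369732 -1.15969221]
[ 0.3 -0.  -0.1 -0.6 -2.9 16.4] 1
```

drive_tool:
  deltas: "0.2 0 0 -1 -3 5 1; 0.2 0 0 -1 -3 10 1; 0.2 0 0 -1 -3 14 1; 0.2 0 0 -1 -3 14 1; 0.2 0 0 -1 -3 14 1"

```text
time: 13.72
position: [0.602, 0.015, 0.0628]
eef_rot: [-3.14, -0.0, 1.754]
wrist_force: [-0.2, -0.9, -1.7]
grip_width: 0.0493
```

drive_tool:
  deltas: "0 0 0 0 0 1 1; 0 0 0 0 0 2 1; 0 0 0 0 0 2 1"

```text
time: 14.1
position: [0.6021, 0.015, 0.0615]
eef_rot: [-3.14, -0.001, 1.754]
wrist_force: [-2.2, 0.3, 6.0]
grip_width: 0.049
```

Contact at the expected height. Release and rise.

drive_tool:
  deltas: "0 0 0 0 0 0 -1; 0 0 0 0 0 0 -1; 0 0 0 0 0 0 -1; 0 0 0 0 0 -40 -1; 0 0 0 0 0 -90 -1"

```text
time: 14.72
position: [0.6012, 0.015, 0.1508]
eef_rot: [-3.137, -0.0, 1.754]
wrist_force: [0.5, 0.5, -0.1]
grip_width: 0.0855
```

drive_tool:
  deltas: "0 0 0 0 0 -50 -1; 0 0 0 0 0 -60 -1; 0 0 0 0 0 -60 -1; 0 0 0 0 0 -60 -1"

```text
time: 15.22
position: [0.6011, 0.0152, 0.2091]
eef_rot: [-3.137, -0.001, 1.754]
wrist_force: [0.2, -0.5, 1.1]
grip_width: 0.0855
```

Run:
```python
from cell import arm
from h import *
s,c,im=heldblock(arm,"w9"); np.savez("w9.npz",*c);print(s["time"],s["position"],s["eef_rot"],s["wrist_force"],s["grip_width"])
cv2.imwrite("pics/s9.png",cv2.resize(arm.snapshot("side")[200:320,240:400],None,fx=4,fy=4))
```

```text
15.225 [0.60114215 0.01519298 0.20911796] [-3.13717708e+00 -8.21531153e-04  1.75376164e+00] [ 0.17908854 -0.48448129  1.07483732] 0.08545246561014662
```

View pics/w9.png

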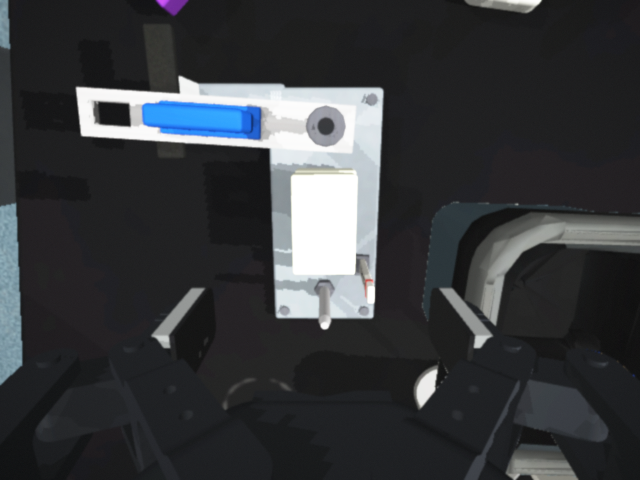

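View pics/s9.png

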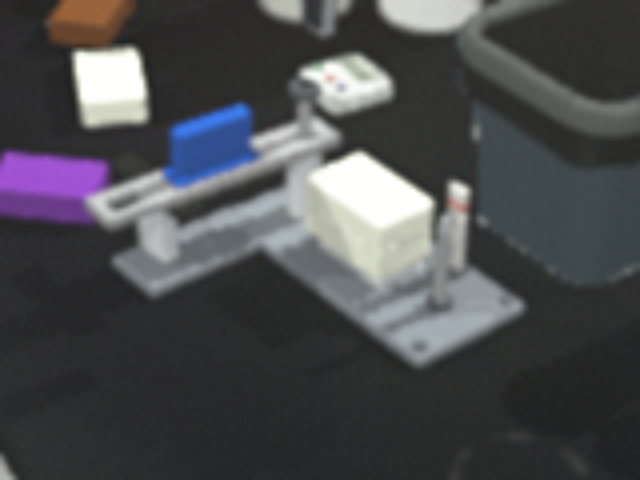

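Run:
```python
from h import *
z=np.load("w9.npz"); c=[z[k] for k in z.files]; im=cv2.imread("pics/w9.png")
p=onplane(c,[[326,126]],.118)[0]; q=onplane(c,[[324,325]],.084)[0]
print("piv",p,"slot",q,"mid",(p+q)/2,np.degrees(np.arctan2(*(p-q)[[1,0]])),np.linalg.norm((p-q)[:2]))
g=(im.min(2)>235).astype(np.uint8); g[:160]=0;g[280:]=0;g[:,:285]=0;g[:,359:]=0
k=max(cv2.findContours(g,cv2.RETR_EXTERNAL,cv2.CHAIN_APPROX_NONE)[0],key=cv2.contourArea)
r=cv2.minAreaRect(onplane(c,k.reshape(-1,2),.068)[:,:2].astype(np.float32)); print(r)
e=onplane(c,[[78,87],[79,134]],.076);m=e.mean(0);print("strap end",e,m);d=p-m;ang=np.degrees(np.arctan2(d[1],d[0]));print(ang,np.linalg.norm(d[:2]))
# slot edges
sl=onplane(c,[[113,113]],.076);print("slot",sl,np.linalg.norm((sl-p)[0,:2]))
b=((im[...,0]>120)&(im[...,2]<120)&(im[...,1]<160)).astype(np.uint8);b[145:]=0
k=max(cv2.findContours(b,cv2.RETR_EXTERNAL,cv2.CHAIN_APPROX_NONE)[0],key=cv2.contourArea);print(cv2.boundingRect(k))
x=im[70:170,70:370]; cv2.imwrite("pics/w9c.png",cv2.resize(x,None,fx=2.6,fy=2.6,interpolation=2))
```

```text
piv [0.58980824 0.08683698 0.118     ] slot [ 0.61629126 -0.0612323   0.084     ] mid [0.60304975 0.01280234 0.101     ] 100.14044958654064 0.15041895395199398
((0.6017612218856812, 0.015571225434541702), (0.050370484590530396, 0.0830298662185669), 9.917880058288574)
strap end [[0.41740188 0.08231125 0.076     ]
 [0.41829399 0.05079746 0.076     ]] [0.41784793 0.06655436 0.076     ]
6.726925580688315 0.1731523370852221
slot [[0.44167185 0.06951865 0.076     ]] 0.1491452819379113
(142, 101, 120, 39)
```

View pics/w9c.png

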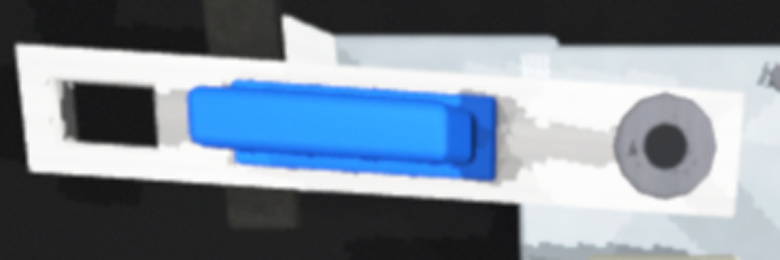

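Run:
```python
from cell import arm
from h import *
z=np.load("w9.npz"); c=[z[k] for k in z.files]
f=lambda l,zz: onplane(c,np.array(l)/2.6+70-.3,zz)[:,:2]
L=f([[17,44],[28,170]],.076);Rr=f([[742,93],[736,215]],.076)
m=L.mean(0);n=Rr.mean(0);d=(n-m);print(m,n,np.linalg.norm(d),np.degrees(np.arctan2(d[1],d[0])))
u=d/np.linalg.norm(d);print("origin",m+u*.172,"grip",m+u*.092)
rib=f([[188,88],[190,143],[447,100],[442,161]],.116);print("rib",rib.mean(0),rib)
s=arm.read_state()
show(s,[[*(m+u*.092),.15,-83],[*(m+u*.092),.100,-83]],-1)
```

```text
[0.41776763 0.06628485] [0.60969334 0.08938171] 0.19331048600783937 6.862128954740133
origin [0.58853551 0.08683552] grip [0.50910859 0.07727707]
rib [0.51027377 0.07737043] [[0.4808114  0.07967181]
 [0.48188991 0.06773153]
 [0.53893776 0.08776944]
 [0.53945601 0.07430893]]
[ -0.2   0.2  93.5  77.9 -79.   59.6] -1
[ -0.2   0.2  93.5  77.9 -78.8 109.6] -1
```

drive_tool:
  deltas: "0 0 10.5 10 -10 0 -1; 0 0 21 20 -20 0 -1; 0 0 31.5 30 -30 0 -1; 0 0 42 40 -40 0 -1; 0 0 52.5 50 -50 0 -1"

```text
time: 15.95
position: [0.5431, 0.0552, 0.21]
eef_rot: [-3.14, 0.002, 0.831]
wrist_force: [0.6, -0.1, -0.6]
grip_width: 0.0851
```

Run:
```python
from cell import arm
from h import *
s=arm.read_state(); print(s["position"],s["eef_rot"],s["qpos"])
show(s,[[.5095,.0773,.15,-83]],-1)
```

```text
[0.54306043 0.05524477 0.20998804] [-3.13952758e+00  2.44097428e-03  8.31195636e-01] [-0.82935789  0.54129118  0.87705118  1.88308269 -0.50476695  0.95887869
 -0.45982941]
[ -0.1   0.2  40.6  -6.2 -39.5  60.1] -1
```

drive_tool:
  deltas: "0 0 10 -2 -10 15 -1; 0 0 20 -3 -20 30 -1; 0 0 30 -5 -30 45 -1; 0 0 40.6 -6 -39 60 -1; 0 0 40.6 -6 -39 60 -1"

```text
time: 16.58
position: [0.5093, 0.0769, 0.1494]
eef_rot: [3.141, 0.005, 0.131]
wrist_force: [0.3, -0.2, 0.4]
grip_width: 0.0851
```

Run:
```python
from cell import arm
from h import *
s,c,im=heldblock(arm,"w10"); print(s["position"],s["eef_rot"],s["qpos"])
show(s,[[.5095,.0773,.101,-83]],-1)
np.savez("w10.npz",*c)
```

```text
[0.50929109 0.07688958 0.14935013] [3.14060143 0.0054845  0.13100895] [-0.95686885  0.66363872  0.98579088  2.00458823 -0.72685918  0.88072114
 -1.00661316]
[ 0.1  0.3  0.5  0.5 -0.4 48.3] -1
```

View pics/w10.png

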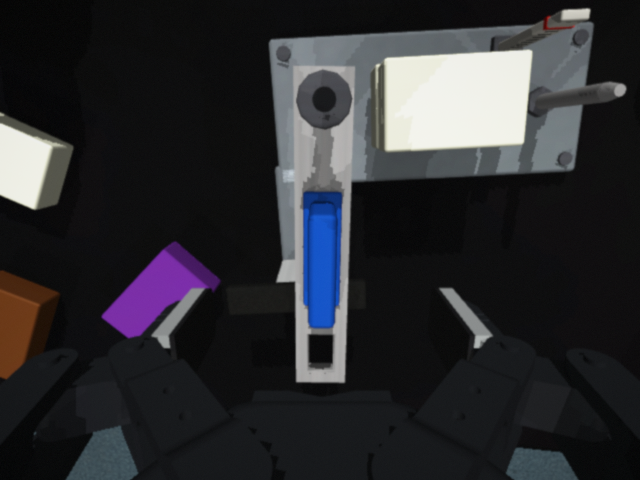

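drive_tool:
  deltas: "0 0.3 0.5 0 0 20 -1; 0 0.3 0.5 0 0 40 -1; 0 0.3 0.5 0 0 48 -1; 0 0.3 0.5 0 0 48 -1; 0 0.3 0.5 0 0 48 -1"

```text
time: 17.25
position: [0.5114, 0.0766, 0.1037]
eef_rot: [-3.141, -0.005, 0.121]
wrist_force: [0.6, 0.1, -0.3]
grip_width: 0.0851
```

drive_tool:
  deltas: "0 0 0 0 0 0 1; 0 0 0 0 0 0 1; 0 0 0 0 0 0 1; 0 0 0 0 0 0 1; 0 0 0 0 0 0 1"
  newtons: 60

```text
time: 17.88
position: [0.5108, 0.0769, 0.1031]
eef_rot: [-3.141, -0.004, 0.12]
wrist_force: [-1.0, 1.1, 3.7]
grip_width: 0.0126
```

drive_tool:
  deltas: "0 0 0 0 0 0 1"

```text
time: 18.0
position: [0.5108, 0.0769, 0.1031]
eef_rot: [-3.141, -0.004, 0.12]
wrist_force: [-0.4, -0.1, 4.6]
grip_width: 0.0131
```

Run:
```python
from cell import arm
from h import *
s,c,im=heldblock(arm,"w11"); print(s["position"],s["eef_rot"],s["qpos"],s["grip_width"],s["wrist_force"])
np.savez("w11.npz",*c)
```

```text
[0.51084011 0.07685748 0.103106  ] [-3.14082193 -0.003662    0.12003658] [-0.89687253  0.7237778   0.89999516  2.02805524 -0.81712958  0.79262688
 -0.95091679] 0.013076388660550081 [-0.44541494 -0.08695182  4.55988876]
```

View pics/w11.png

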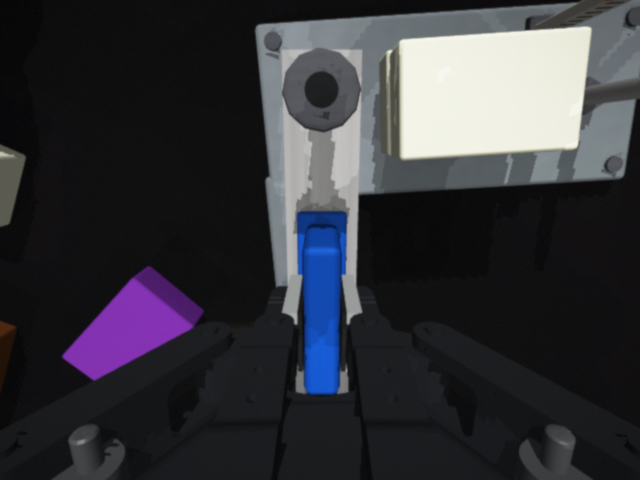

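drive_tool:
  deltas: "0 0 0 0 0 -8 1; 0 0 0 0 0 -16 1; 0 0 0 0 0 -23 1; 0 0 0 0 0 -23 1"

```text
time: 18.55
position: [0.511, 0.0768, 0.1265]
eef_rot: [-3.141, -0.005, 0.12]
wrist_force: [-1.1, -0.6, -2.5]
grip_width: 0.013
```

```bash
cat > arc.py <<'E'
from cell import arm
from h import *
import sys
piv=np.array([.5897,.0868]); r=.0795
s=arm.read_state(); print(np.round(s["time"],2),s["position"],s["eef_rot"],s["wrist_force"],np.round(s["qpos"],2),s["grip_width"])
ty=RT(s).apply([0,1,0]); a0=np.degrees(np.arctan2(ty[1],ty[0]))%360-90
d=piv-s["position"][:2]; print("strap ang by tool",a0%360,"by pos",np.degrees(np.arctan2(d[1],d[0]))+180,"r",np.linalg.norm(d))
zt=float(sys.argv[1])
for a in map(float,sys.argv[2:]):
    p=piv+r*np.array([np.cos(np.radians(a)),np.sin(np.radians(a))]); print(a,np.round(delta(s,[*p,zt],a+90),1))
E
python3 arc.py .127 195 203 211 219 227
python3 - <<'E'
from cell import arm
import cv2
cv2.imwrite("pics/s12.png",cv2.resize(arm.snapshot("side")[200:320,220:400],None,fx=4,fy=4))
E
```

```text
18.55 [0.51100991 0.07681757 0.12648462] [-3.14104672 -0.00453979  0.12017127] [-1.10709975 -0.62281612 -2.51706058] [-0.93  0.69  0.94  2.02 -0.78  0.83 -0.98] 0.013018977642090007
strap ang by tool 186.88544841365945 by pos 187.22978446064343 r 0.07932073390825777
195.0 [-0.  -0.3 -8.1  0.6 10.7 -0.5]
203.0 [  0.   -0.3 -16.1   2.9  21.6  -0.5]
211.0 [  0.   -0.3 -24.1   6.8  32.   -0.5]
219.0 [  0.   -0.3 -32.1  12.   41.8  -0.5]
227.0 [  0.1  -0.3 -40.1  18.5  50.7  -0.5]
```

View pics/s12.png

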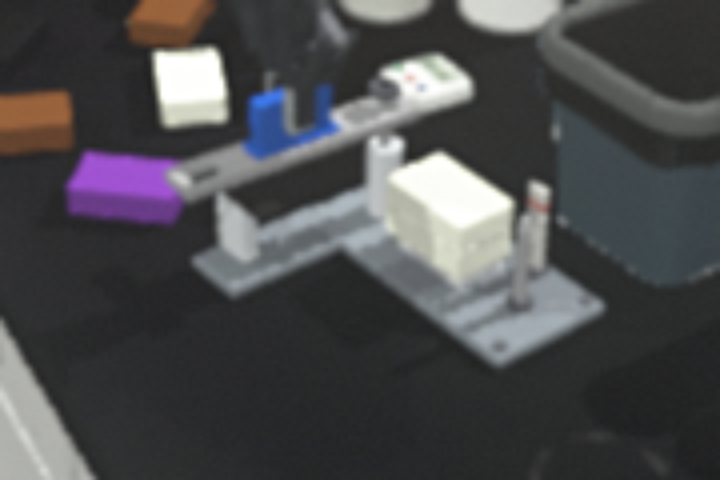

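drive_tool:
  deltas: "0 -0.2 -8.1 0.6 10.7 -0.5 1; 0 -0.2 -16.1 2.9 21.6 -0.5 1; 0 -0.2 -24.1 6.8 32 -0.5 1; 0 -0.2 -32.1 12 41.8 -0.5 1; 0 -0.2 -40.1 18.5 50.7 -0.5 1"

```text
time: 19.23
position: [0.5349, 0.0282, 0.1262]
eef_rot: [3.141, 0.001, 0.824]
wrist_force: [0.8, 0.8, -3.2]
grip_width: 0.0128
```

```bash
python3 arc.py .127 233 241 249 257 264
```

```text
19.23 [0.53494659 0.02819539 0.12616645] [3.14121800e+00 7.95066853e-04 8.24247307e-01] [ 0.75746026  0.7942422  -3.21760383] [-0.7   0.64  0.76  1.96 -0.61  0.79 -0.33] 0.012797622338682941
strap ang by tool 227.2259090161391 by pos 226.94580294061717 r 0.0802024692652335
233.0 [ 0.   0.  -5.8  1.1  8.4 -0.8]
241.0 [  0.    0.  -13.8   3.   19.3  -0.8]
249.0 [  0.    0.  -21.8   6.4  29.9  -0.8]
257.0 [  0.    0.1 -29.8  11.2  39.9  -0.8]
264.0 [  0.    0.1 -36.8  16.5  48.   -0.8]
```

Perfectly on the arc; continue.

drive_tool:
  deltas: "0 0 -5.8 1.1 8.4 -1 1; 0 0 -13.8 3 19.3 -1 1; 0 0 -21.8 6.4 29.9 -1 1; 0 0 -29.8 11.2 39.9 -1 1; 0 0 -36.8 16.5 48 -1 1"

```text
time: 19.85
position: [0.5815, 0.0075, 0.1271]
eef_rot: [-3.141, 0.001, 1.466]
wrist_force: [0.8, -0.3, -2.9]
grip_width: 0.0132
```

```bash
python3 arc.py .127 270 275.5 280.4
```

```text
19.85 [0.58145655 0.00748822 0.12710405] [-3.14138734e+00  9.68907252e-04  1.46579980e+00] [ 0.83242616 -0.25344486 -2.89976329] [-0.51  0.64  0.58  1.84 -0.48  0.8   0.21] 0.013189144988535344
strap ang by tool 263.98413099886255 by pos 264.06614090044826 r 0.07973903232869435
270.0 [-0.   0.1 -6.   0.7  8.2  0.1]
275.5 [ -0.    0.1 -11.5   1.8  15.8   0.1]
280.4 [ -0.    0.1 -16.4   3.5  22.4   0.1]
```

drive_tool:
  deltas: "0 0 -6 0.7 8.2 0 1; 0 0 -11.5 1.8 15.8 0 1; 0 0 -16.4 3.5 22.4 0 1; 0 0 -16.4 3.5 22.4 0 1; 0 0 -16.4 3.5 22.4 0 1"

```text
time: 20.48
position: [0.6035, 0.0088, 0.1272]
eef_rot: [-3.141, 0.001, 1.747]
wrist_force: [-0.8, -0.0, -3.3]
grip_width: 0.0132
```

```bash
python3 arc.py .127 280.4
python3 - <<'E'
from cell import arm
from h import *
s,c,im=heldblock(arm,"w13"); np.savez("w13.npz",*c)
cv2.imwrite("pics/s13.png",cv2.resize(arm.snapshot("side")[190:310,240:400],None,fx=4.5,fy=4.5,interpolation=2))
cv2.imwrite("pics/t13.png",cv2.resize(arm.snapshot("top")[200:300,270:390],None,fx=5,fy=5,interpolation=2))
E
```

```text
20.48 [0.60351902 0.00880848 0.12716304] [-3.14088820e+00  7.24746369e-04  1.74653575e+00] [-0.82947234 -0.00419827 -3.25592373] [-0.45  0.66  0.51  1.77 -0.42  0.82  0.43] 0.013175241421663977
strap ang by tool 280.06909770642005 by pos 280.0477384996497 r 0.07920633004797144
280.4 [-0.   0.  -0.3 -0.3  0.5  0.2]
```

View pics/w13.png

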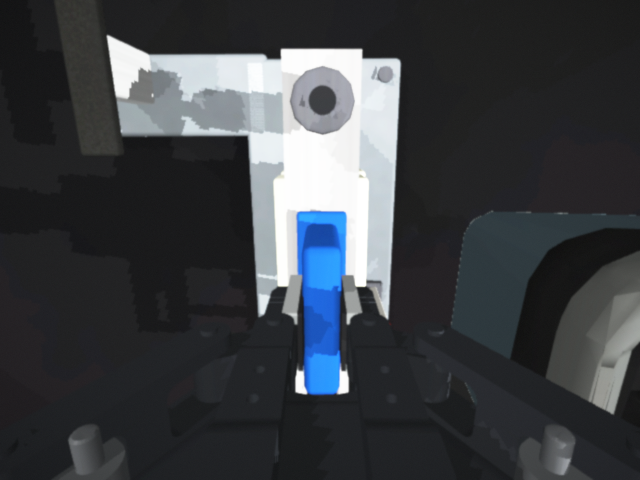

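View pics/s13.png

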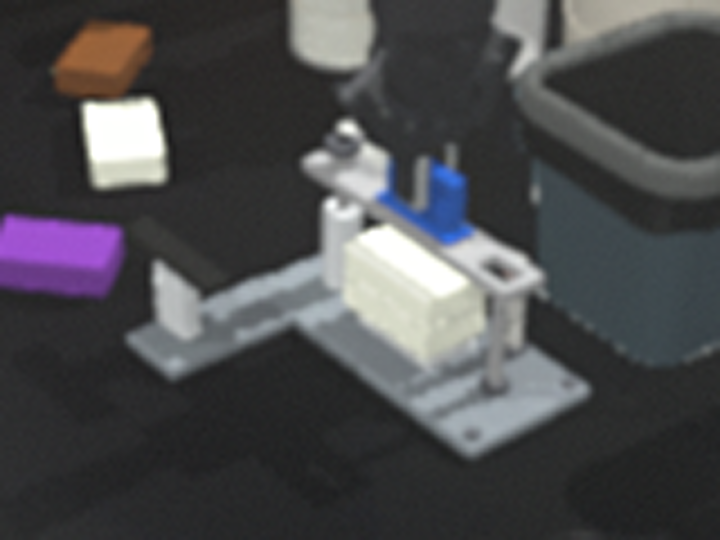

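View pics/t13.png

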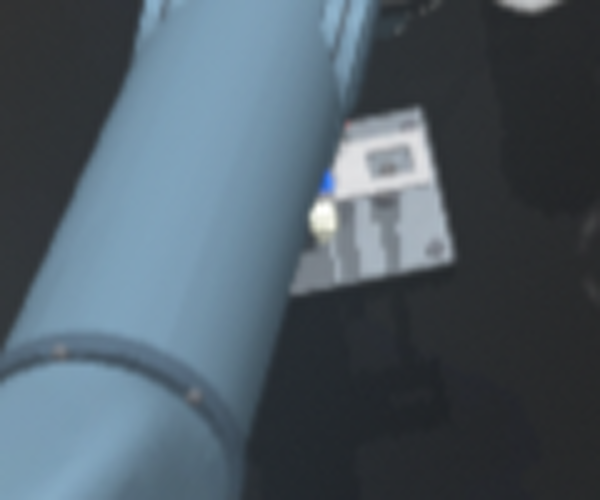

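drive_tool:
  deltas: "0 0 -0.3 0 0.5 5 1; 0 0 -0.3 0 0.5 10 1; 0 0 -0.3 0 0.5 15 1; 0 0 -0.3 0 0.5 19 1; 0 0 -0.3 0 0.5 19 1"

```text
time: 21.25
position: [0.6043, 0.009, 0.1081]
eef_rot: [-3.141, 0.001, 1.754]
wrist_force: [0.4, 0.0, -3.3]
grip_width: 0.0131
```

```bash
python3 arc.py .103 280.4
python3 - <<'E'
from cell import arm
from h import *
cv2.imwrite("pics/s14.png",cv2.resize(arm.snapshot("side")[190:310,240:400],None,fx=4.5,fy=4.5,interpolation=2))
E
```

```text
21.25 [0.60433131 0.00904478 0.1080781 ] [-3.14111280e+00  7.08087851e-04  1.75358048e+00] [ 0.41798201  0.04695817 -3.30841348] [-0.44  0.69  0.49  1.78 -0.43  0.79  0.45] 0.013136270466418805
strap ang by tool 280.47274114000743 by pos 280.6568138791024 r 0.079119845586129
280.4 [-0.   0.   0.1 -0.4 -0.4  5.1]
```

View pics/s14.png

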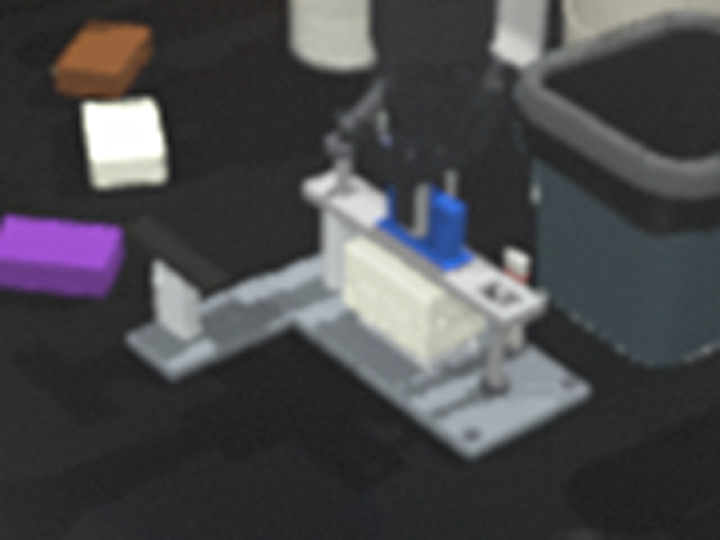

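drive_tool:
  deltas: "0 0 0 0 0 2 1; 0 0 0 0 0 4 1; 0 0 0 0 0 4 1; 0 0 0 0 0 4 1"

```text
time: 21.8
position: [0.6046, 0.009, 0.1045]
eef_rot: [3.141, 0.001, 1.754]
wrist_force: [0.7, -0.6, -2.6]
grip_width: 0.0126
```

drive_tool:
  deltas: "0 0 0 0 0 1 1; 0 0 0 0 0 1.5 1; 0 0 0 0 0 1.5 1"

```text
time: 22.18
position: [0.6048, 0.009, 0.1032]
eef_rot: [3.141, 0.001, 1.754]
wrist_force: [0.6, -0.6, -0.9]
grip_width: 0.0129
```

drive_tool:
  deltas: "0 0 0 0 0 0.5 -1; 0 0 0 0 0 0 -1; 0 0 0 0 0 0 -1; 0 0 0 0 0 0 -1; 0 0 0 0 0 -30 -1"

```text
time: 22.8
position: [0.6028, 0.0092, 0.1315]
eef_rot: [-3.137, 0.0, 1.754]
wrist_force: [0.5, 0.5, 0.8]
grip_width: 0.0857
```

drive_tool:
  deltas: "0 0 0 0 0 -50 -1; 0 0 0 0 0 -100 -1; 0 0 0 0 0 -120 -1; 0 0 0 0 0 -120 -1"

```text
time: 23.3
position: [0.6055, 0.0091, 0.2546]
eef_rot: [3.138, 0.001, 1.754]
wrist_force: [-0.4, 0.1, -0.9]
grip_width: 0.0852
```

Run:
```python
from cell import arm
from h import *
s,c,im=heldblock(arm,"w15"); np.savez("w15.npz",*c); print(s["time"],s["position"],s["wrist_force"])
cv2.imwrite("pics/s15.png",cv2.resize(arm.snapshot("side")[190:310,240:400],None,fx=4.5,fy=4.5,interpolation=2))
```

```text
23.3 [0.60552924 0.00907751 0.25462891] [-0.35069742  0.12594813 -0.90370411]
```

View pics/w15.png

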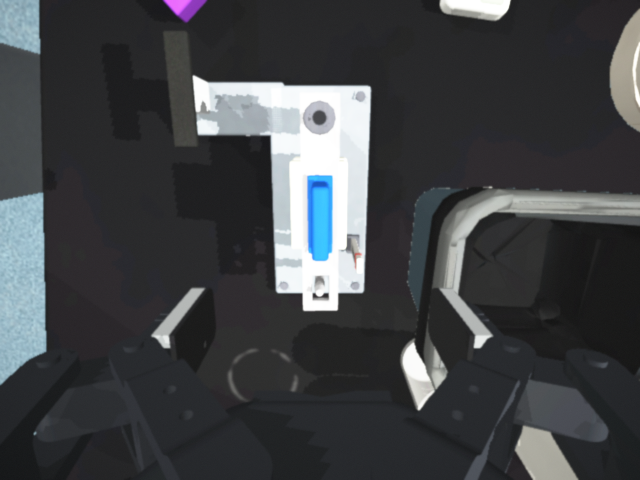

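View pics/s15.png

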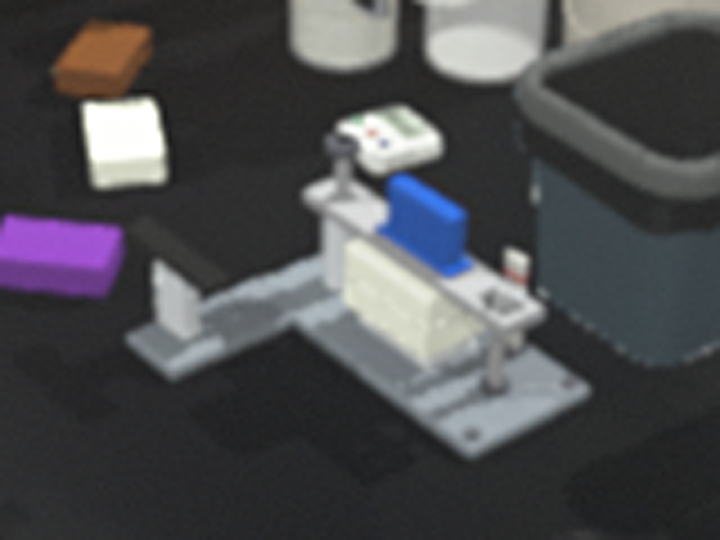

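Run:
```python
from h import *
im=cv2.imread("pics/w15.png"); x=im[80:320,260:400]; cv2.imwrite("pics/w15c.png",cv2.resize(x,None,fx=2.5,fy=2.5,interpolation=2))
z=np.load("w15.npz"); c=[z[k] for k in z.files]
p=onplane(c,[[319.5,117.5]],.118)[0];q=onplane(c,[[320,292]],.084)[0]
E=onplane(c,[[303.5,310],[337.5,309.5]],.076);print("piv",p,"bolt",q,"end",E.mean(0),"dist piv-end",np.linalg.norm((E.mean(0)-p)[:2]),"bolt-end",np.linalg.norm((E.mean(0)-q)[:2]))
u=(p-E.mean(0))[:2];u/=np.linalg.norm(u);n=np.array([-u[1],u[0]]);print("bolt lateral mm",1000*n@(q-E.mean(0))[:2])
```

```text
piv [0.5898386  0.08682591 0.118     ] bolt [ 0.61718188 -0.06049425  0.084     ] end [ 0.62159671 -0.08197781  0.076     ] dist piv-end 0.1717651726732711 bolt-end 0.021932484404640927
bolt lateral mm 0.3665576904583867
```

View pics/w15c.png

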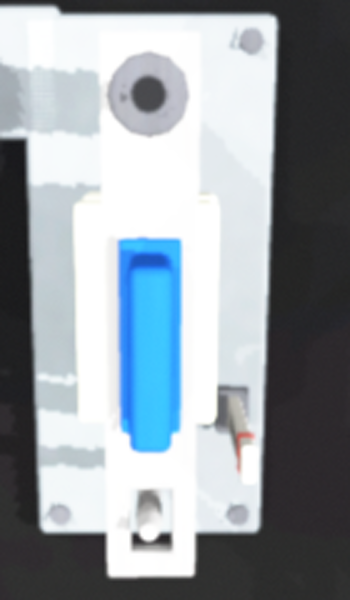

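Run:
```python
from cell import arm
print(arm.read_state()["time"]); print(arm.sign_off())
```

```text
23.4
the job is handed in; nothing more can be done
None
```

I loaded the jig and handed the job in at 23.4 s. `sign_off` gives no verdict, so the results below are my own camera measurements.

- **Stack:** I put the two right-hand white blocks (top-camera pixels about (411, 234) and (418, 281)) on the seat. The stack measured about 3 mm from the seat centre and square within about 1°. I did not measure the top height against the red mark. I relied on both blocks touching down at the expected heights and on the side picture.
- **Spare block:** The third white block was not touched. It lies flat on the worktop at the left.
- **Strap:** I lifted it level by 23 mm, swung it 93° round the pivot bolt and lowered it. In the last pictures the second bolt stands in the slot 0.4 mm off-centre across it and at its middle lengthwise. The pivot bolt is within about 1 mm of the hole centre, and the strap looks flat on collar and stack.
- **Robot and bystanders:** The gripper ended open, about 14 cm above the grip point and touching nothing. I never reached for the timer, beaker or brass weight. I did not measure their positions again at the end.

None of the checks failed. The only disagreement was in the early jig sightings, which differed by about 3 mm along y. The later still pictures agreed within about 1 mm, and I used those.

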